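# Unfold the crank and traverse the blade carriage to its mark

## Task

The blade carriage of the small grinding jig has to be brought to its start mark. Unfold the red crank handle until it stands upright on its arm, then turn the crank clockwise (seen from above) until the red pointer of the carriage stands over the middle of the green band on the white scale. Leave the handle standing upright, let go of it, and leave the loose things around the jig where they are.

Things in the scene. Friction and masses are not known exactly. Their poses are not given: they have to be found in the camera images.
- jig: The fixed grinding jig; origin on the table under the crank axis, z up, y along the carriage's travel (away from the crank), x across it to the wheel's side. Grey base plate 12 mm thick, x -100 to 260, y -70 to 400 mm. Green gearbox under the crank 76 x 76 mm, top at 75 mm. Carriage and blade stay below 74 mm. Green wheel 150 mm across at x 185, y 225 to 249, top at 190 mm, its motor beyond it.
- hub (a point): On the vertical crank axis at the height of the handle's fold hinge, 122 mm above the table; fixed to the jig, its axes are the jig's. The dark crank arm, 20 mm wide and 12 mm thick, lies level between 98 and 110 mm above the table, from the axis out to 94 mm (with the hinge ears), and turns right round over the gearbox.
- crank (a joint): Turn of the crank in rad, growing clockwise seen from above. At 0 the arm points from the axis along the jig's -x. Each clockwise turn moves the carriage 40 mm along the jig's +y. Starts between -1 and 2, range -1.6 to 19.5. Takes about 4 N at the handle and stays where it is left.
- fold (a joint): Fold of the handle in rad: 0 = folded flat on top of the arm, pointing inwards to the axis; 1.57 = unfolded, upright; the stop is a little beyond, at 1.68. The hinge is level, square to the arm, 85 mm from the crank axis and 122 mm above the table. Takes about 2 N at the grip and stays where it is left. Starts between 0 and 0.25.
- grip (a point): On the centre line of the red handle, 58 mm from its fold hinge; x points to its free end. The handle is a round red sleeve, 22 mm in diameter, reaching from 13 to 76 mm from the hinge. It spins freely on its own pin, so it can be held without turning the hand while cranking. Folded, its centre line lies 122 mm above the table; upright, it spans 135 to 198 mm.
- pointer (a point): On the centre line of the carriage's red pointer, near its tip above the white scale rail, 51 mm above the table. The pointer is a bar 4 mm wide and 4 mm thick, running across the scale. It moves only with the crank, along the jig's y.
- mark (a point): Middle of the top of the green band, a clip 10 mm wide along the travel, fixed on the white scale rail, 44 mm above the table. Its axes are the jig's: y along the travel. It lies 35 to 95 mm further along +y than the pointer at the start.
- knife: Loose bystander: kitchen knife with black handle, lying on the table, about 320 x 42 x 18 mm; origin under the joint of blade and handle.
- stone: Loose bystander: brown whetstone 150 x 50 x 25 mm lying on the jig's base plate on the far side of the crank; origin at the centre of its underside.
- oil_jar: Loose bystander: small amber jar with yellow lid, 48 mm wide, 60 mm high, standing on the jig's base plate; origin at the centre of its underside.
- wrench: Loose bystander: steel wrench about 160 mm long lying on the table; origin underneath it.
- brush: Loose bystander: brush with wooden handle lying on the table; origin underneath it.
- cup: Loose bystander: white open cup 80 mm wide, 90 mm high; origin at the centre of its underside.
- disc: Loose bystander: green spare grinding disc 124 mm across, 16 mm thick, lying flat; origin at the centre of its underside.

How it is judged:
On the way, in this order (a step that is already met when the one before it is completed fails the run):
1. the handle is unfolded upright (value of joint fold above 1.35 rad), for 0.2 s.
2. the pointer is cranked over the green band, with the handle upright (y of pointer in the frame of mark between -0.005 and 0.005 m and value of joint fold above 1.35 rad), for 0.2 s.
At the end, for the whole second after the job is handed in: The pointer's centre line lies over the green band (within 5 mm of its middle along the travel), the handle stands unfolded (fold above 1.35 rad), the crank is at rest and released (all of step 2 and velocity of joint crank between -0.05 and 0.05 rad/s); the robot touches nothing.
It fails at once if a loose bystander is moved by more than 40 mm (distance of any of knife, stone, oil_jar, wrench, brush, cup, disc from where it was at the start of the episode above 0.04 m).
It also fails if it takes over 64 s, if anything falls off the work surface, if the arm or the gripper's body presses on something with over 40 N, if the wrist force passes 120 N, or if a joint passes its speed limit or range.

## Robot

A 6-joint arm with a two-finger parallel gripper is mounted at the origin on the work surface. World frame = base frame: x ahead of the robot, y to its left, z up, the work surface at z = 0. Lengths are in m, angles in rad, forces in N, time in s.
With the tool pointing down it reaches from about 0.375 to 0.9 m from the base axis. Payload 3.1 kg.
Tool frame: the origin (TCP) lies between the finger pads; the fingertips stand 19 mm ahead of it and the grasp point (between the pads) is the TCP; z points along the fingers, y is the direction in which the jaws open and shut (so a half turn about z gives the same grasp; the last joint's range is limited). The gripper opens to 87 mm and grips with 3 to 60 N. Pads are 19 mm wide; open, the fingers measure 117 mm over their backs; the gripper's body (75 mm by 190 mm) begins 51 mm behind the grasp point.
Start: joints at [-0.178, 0.527, 1.433, -0, 1.181, -0.178], TCP at [0.625, 0, 0.242] pointing down, gripper open.
Joint ranges: [-3.08, 3.08], [-0.75, 2.2], [0.22, 2.44], [-1.43, 4.57], [0, 2.65], [-2.85, 2.85]. Speed limits (rad/s): [2.79, 2.79, 3.14, 3.14, 3.14, 3.14].

## Interface

Orientations are given as a unit quaternion [x, y, z, w].
In Python, from rig import robot gives the robot as it stands.
- The arm moves only by the tool apply_moves, never from a script. Its argument "series" is a list of rows, each a list of 7 numbers: the shift along the tool's x, y, z in cm, then the turn, a rotation vector about the tool's x, y, z in degrees, then the opening, from 0 (shut) to 1 (fully open). In form: [[dx, dy, dz, rx, ry, rz, grip], ...]. A call has 1 to 5 rows; each row is the pose to reach, as a shift and turn from the pose commanded when the call began, along the tool's axes at that moment; what a row does not reach only later rows make up. A row lasts 1/12 s, in which the tool goes at most 41.7 mm and 7.16 degrees, less where a joint would pass 70% of its speed; a pose out of reach is approached as far as the arm can. A call with a gripper value outside its range is refused whole. The fingers move at their own pace and stop on an object; "newtons" is the grip in N (left out, the last holds). Time passes only in rows, so rows that repeat a pose let the fingers close. It gives the time, the measured TCP pose, the force and the opening at its end, in the units of the state.
- robot.get_obs(): the state, without advancing time (a new reading comes with each control period).
- robot.camera(name): name is "scene" or "side" or "wrist"; returns the picture (384x512x3 uint8, red, green, blue); there is no depth.
- robot.camera_params(name): a dict with "mtx" (3x3 intrinsics, pixels), "origin" and "rotation" of the camera in the world. Camera axes: x right, y down, z forward; pixel columns grow to the right and rows downward; lengths in m; the calibration is good to about 2 mm. A picture is of the moment at which its call begins: read the wrist's pose just before it. camera_params takes no time and is no camera call; for the wrist camera it gives the pose at the moment of the call.
- robot.hand_in(): hands the job in, once; it reports no verdict.
The state is a dict: "time": time; "q": joint angles; "joint_velocities": joint speeds; "joint_torque": joint torques, N m; "position": TCP position; "tool_rot": TCP orientation; "ft_force": force on the tool from outside, world axes, zero at the start; "moment": the same for the moment, N m; "grip_width": finger opening in m.
Only numpy, scipy, OpenCV 4.12 (cv2) and the standard library are available. Lean on these libraries where they do the work, as an engineer would, in place of code of your own. Each camera call takes 0.05 s, during which the arm holds its last target. There are 200 camera calls.

## Working session

There is one attempt and no reset: what is moved stays moved. The work goes in short steps, Python scripts to look and compute and a tool call to move; the robot and the scene stay as the last step left them, time stands still between calls to the robot, and variables do not carry over. Pictures are saved under pics/ and viewed, about 8 in all and at most 12, crops included, and the job is handed in when it is done.

Besides the shell and the picture viewer there is one more tool, called after "Call:" as a command line: name --pt "numbers of a row" for each row, then --argument value for the rest. apply_moves: Moves the arm, as the interface text tells. Its arguments: {"type":"object","properties":{"series":{"type":"array"},"newtons":{"type":"number"}},"required":["series"]}

```bash
ls; mkdir -p pics; python3 - <<'E'
from rig import robot
import cv2,numpy as np
o=robot.get_obs();print(o['time'],o['position'],o['tool_rot'])
for n in ['scene','side']:
    im=robot.camera(n);cv2.imwrite(f'pics/{n}0.png',im[:,:,::-1]);p=robot.camera_params(n);print(n,p['mtx'],p['origin'],p['rotation'])
E
```

```text
pics
0.0 [6.24305586e-01 1.55111315e-04 2.40563258e-01] [ 7.07082276e-01  7.07130449e-01 -6.38923246e-04 -8.79917123e-04]
scene [[483.81592272   0.         260.89451888]
 [  0.         483.81592272 188.07280121]
 [  0.           0.           1.        ]] [ 1.20981863 -0.68029939  1.34003102] [ 0.8790023   0.35263816 -0.12149423 -0.29705291]
side [[455.51640095   0.         267.49370415]
 [  0.         455.51640095 190.33270665]
 [  0.           0.           1.        ]] [-0.23125726 -0.78899181  1.00714382] [ 0.83304449 -0.34005837  0.17146918 -0.40124244]
```

View pics/scene0.png

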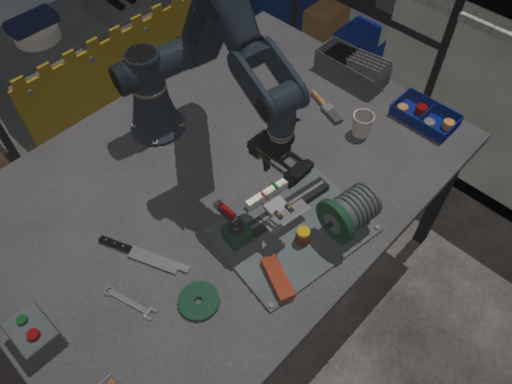

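View pics/side0.png

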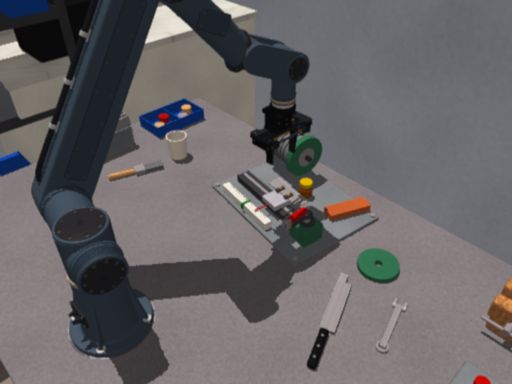

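The scene view shows the handle at about (227,210), the gearbox at about (236,235) and the white scale at (266,194). The side view shows the handle at about (299,214) and the scale at (245,205). Next I'll enlarge both for detail.

```bash
cat >h.py <<'E'
from rig import robot
import cv2,numpy as np
from scipy.spatial.transform import Rotation as R
def ray(p,uv):
    d=np.linalg.inv(p['mtx'])@np.array([uv[0],uv[1],1.]); Rm=np.array(p['rotation'])
    Rm=R.from_quat(Rm) if Rm.size==4 else R.from_matrix(Rm)
    return np.array(p['origin']),Rm.apply(d)
def onz(p,uv,z):
    o,d=ray(p,uv);return o+d*(z-o[2])/d[2]
def pix(p,X):
    c=R.from_quat(p['rotation']).inv().apply(np.array(X)-p['origin']);v=p['mtx']@c;return v[:2]/v[2]
E
python3 - <<'E'
from h import *
a=cv2.imread('pics/scene0.png')[155:305,195:385];b=cv2.imread('pics/side0.png')[150:260,205:385]
a=cv2.resize(a,None,fx=4,fy=4,interpolation=cv2.INTER_CUBIC)
b=cv2.resize(b,None,fx=4.4,fy=4.4,interpolation=cv2.INTER_CUBIC)
cv2.imwrite('pics/a.png',a);cv2.imwrite('pics/b.png',b)
E
```

```text
(no output)
```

View pics/a.png

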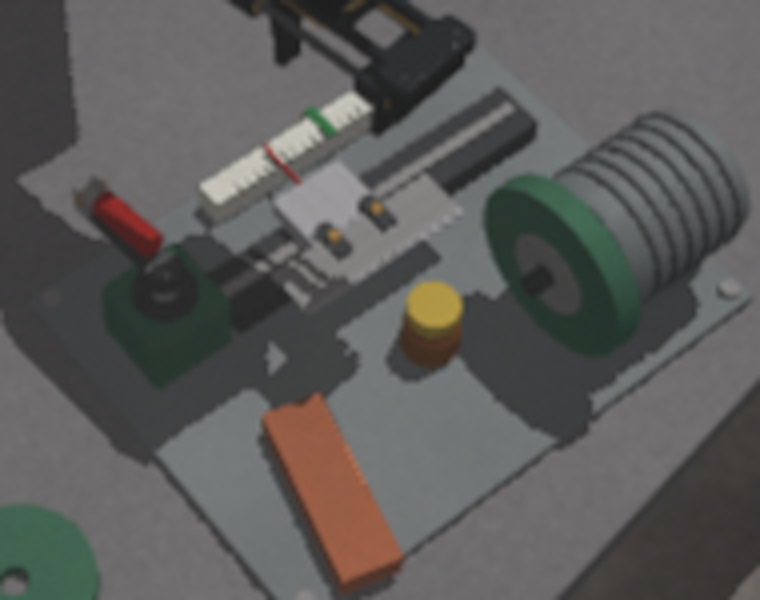

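View pics/b.png

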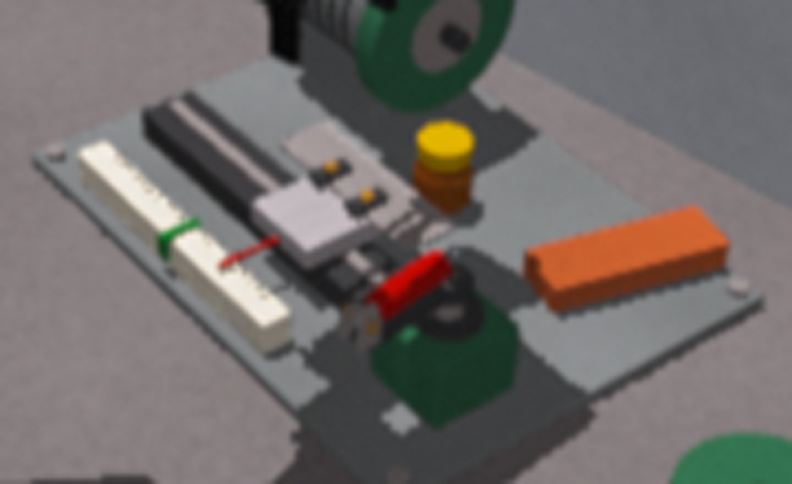

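```bash
python3 - <<'E'
from h import *
ps,pd=robot.camera_params('scene'),robot.camera_params('side')
S=lambda x,y:(195+(x+.5)/4-.5,155+(y+.5)/4-.5)
D=lambda x,y:(205+(x+.5)/4.4-.5,150+(y+.5)/4.4-.5)
for n,s,d,z in [('band',(320,121),(181,233),.044),('ptr tip',(268,150),(223,265),.051),('handle outer end',(98,203),(376,300),.122),('handle inner',(152,243),(441,265),.122),('hub',(163,285),(450,300),.11),('ear',(92,190),(362,325),.122)]:
    print(n,onz(ps,S(*s),z).round(4),onz(pd,D(*d),z).round(4))
for n,s in [('rail near end',(207,190)),('rail far',(362,104))]: print(n,onz(ps,S(*s),.044).round(4))
for n,d in [('rail near',(277,320)),('rail far',(95,152))]: print(n,onz(pd,D(*d),.044).round(4))
for n,d in [('platecorner far',(36,158)),('plate right',(763,300)),('top',(265,58))]: print(n,onz(pd,D(*d),.012).round(4))
for n,s in [('plate near left',(15,180)),('bottom ',(272,600)),('plate right',(750,297))]: print(n,onz(ps,S(*s),.012).round(4))
E
```

```text
band [0.5435 0.0742 0.044 ] [0.5399 0.0729 0.044 ]
ptr tip [0.5365 0.0178 0.051 ] [0.5317 0.0185 0.051 ]
handle outer end [ 0.514  -0.1482  0.122 ] [ 0.5236 -0.1376  0.122 ]
handle inner [ 0.5709 -0.1454  0.122 ] [ 0.5814 -0.1439  0.122 ]
hub [ 0.5981 -0.1611  0.11  ] [ 0.5697 -0.1633  0.11  ]
ear [ 0.5016 -0.1429  0.122 ] [ 0.4991 -0.148   0.122 ]
rail near end [ 0.5249 -0.043   0.044 ]
rail far [0.5569 0.1124 0.044 ]
rail near [ 0.5236 -0.0458  0.044 ]
rail far [0.5586 0.1932 0.044 ]
platecorner far [0.5452 0.2528 0.012 ]
plate right [ 0.8262 -0.2579  0.012 ]
top [0.7788 0.2256 0.012 ]
plate near left [ 0.3826 -0.1324  0.012 ]
bottom  [ 0.8023 -0.2559  0.012 ]
plate right [0.9022 0.2008 0.012 ]
```

Call:
apply_moves --pt "-3.0 -1.5 0 0 0 7 1" --pt "-6 -3 0 0 0 14 1" --pt "-9 -4.5 0 0 0 21 1" --pt "-12 -6 0 0 0 28 1" --pt "-15 -7.4 0 0 0 35 1"

```text
time: 0.52
position: [0.5497, -0.1508, 0.2411]
tool_rot: [0.888, 0.459, -0.0, -0.0]
ft_force: [0.4, -0.6, 0.2]
grip_width: 0.0875
```

Call:
apply_moves --pt "0 0 0 0 0 7 1" --pt "0 0 0 0 0 14 1" --pt "0 0 0 0 0 21 1" --pt "0 0 0 0 0 28 1" --pt "0 0 0 0 0 35 1"

```text
time: 0.93
position: [0.5505, -0.15, 0.2411]
tool_rot: [0.985, 0.17, -0.0, -0.0]
ft_force: [0.4, -0.4, -0.2]
grip_width: 0.087
```

Call:
apply_moves --pt "0 0 0 0 0 7 1" --pt "0 0 0 0 0 14 1" --pt "0 0 0 0 0 21 1" --pt "0 0 0 0 0 27 1" --pt "0 0 0 0 0 27 1"

```text
time: 1.35
position: [0.5507, -0.1499, 0.2411]
tool_rot: [0.998, -0.062, -0.0, -0.0]
ft_force: [-0.7, 0.7, -1.5]
grip_width: 0.0867
```

```bash
python3 - <<'E'
from h import *
o=robot.get_obs();print(o['time'],o['position'],R.from_quat(o['tool_rot']).as_matrix().round(3),o['q'])
p=robot.camera_params('wrist');im=robot.camera('wrist')[:,:,::-1];cv2.imwrite('pics/w1.png',im);print(p)
cv2.imwrite('pics/side1.png',robot.camera('side')[:,:,::-1]);cv2.imwrite('pics/scene1.png',robot.camera('scene')[:,:,::-1])
E
```

```text
1.35 [ 0.55071314 -0.14986401  0.24113262] [[ 0.992 -0.124 -0.001]
 [-0.124 -0.992  0.   ]
 [-0.001 -0.    -1.   ]] [-4.61427609e-01  4.55176891e-01  1.57097843e+00  5.38858663e-06
  1.11635549e+00  1.23332588e+00]
{'mtx': array([[289.0222703 ,   0.        , 250.58283045],
       [  0.        , 289.0222703 , 189.970851  ],
       [  0.        ,   0.        ,   1.        ]]), 'origin': array([ 0.62876309, -0.16026855,  0.38467121]), 'rotation': array([-0.65506477,  0.7415481 ,  0.10875794, -0.09575112])}
```

View pics/w1.png

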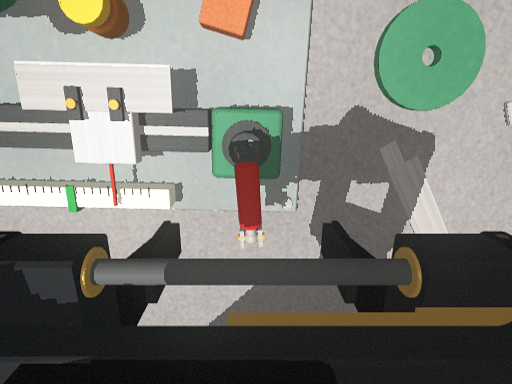

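Wrist view: gearbox top spans about (212–282, 107–178), the handle runs from about (247,163) to (250,228), the ears are at (251,238), the pointer is at x≈113 and the band at x≈71 (rows 185–207).

```bash
python3 - <<'E'
from h import *
p=robot.camera_params('wrist');im=cv2.imread('pics/w1.png')
hsv=cv2.cvtColor(im,cv2.COLOR_BGR2HSV)
g=cv2.inRange(hsv,(65,90,30),(90,255,255));red=cv2.inRange(hsv,(0,150,60),(6,255,255))|cv2.inRange(hsv,(174,150,60),(180,255,255))
band=cv2.inRange(hsv,(45,120,60),(75,255,255));
for n,m,z in [('gear',g,.075),('red',red,.122),('band',band,.044)]:
    c,_=cv2.findContours(m,0,1)
    for k in c:
        if cv2.contourArea(k)>60:
            r=cv2.minAreaRect(k);print(n,[np.round(t,1) for t in r],onz(p,r[0],z).round(4),[onz(p,q,z)[:2].round(4) for q in cv2.boxPoints(r)])
print('ear',onz(p,(251,238),.122),'hub',onz(p,(247,146),.115),'ptr',onz(p,(114,200),.051),'band',onz(p,(71.5,196),.044))
a,b=onz(p,(212,107),.075),onz(p,(281,178),.075);print(a,b,(a+b)/2)
a,b=onz(p,(213,178),.075),onz(p,(281,107),.075);print(a,b,(a+b)/2)
E
```

```text
gear [array([ 70.8, 198.5]), array([26. ,  7.1]), np.float64(81.9)] [0.5512 0.054  0.075 ] [array([0.566 , 0.0556]), array([0.5662, 0.0475]), array([0.536 , 0.0523]), array([0.5357, 0.0607])]
gear [array([247. , 142.5]), array([69., 70.]), np.float64(90.0)] [ 0.5899 -0.1513  0.075 ] [array([ 0.6293, -0.1198]), array([ 0.6207, -0.1915]), array([ 0.5476, -0.185 ]), array([ 0.5568, -0.1083])]
gear [array([429. ,  54.5]), array([109., 110.]), np.float64(90.0)] [ 0.6538 -0.3392  0.075 ] [array([ 0.7073, -0.2855]), array([ 0.695 , -0.3876]), array([ 0.5948, -0.3984]), array([ 0.6084, -0.2857])]
gear [array([7.5, 5.5]), array([11., 15.]), np.float64(90.0)] [0.7438 0.0565 0.075 ] [array([0.749 , 0.0618]), array([0.7474, 0.0479]), array([0.7386, 0.0511]), array([0.7403, 0.0652])]
red [array([112.9, 184.4]), array([41.4,  3.4]), np.float64(83.7)] [ 0.5718 -0.0221  0.122 ] [array([ 0.5914, -0.0234]), array([ 0.5913, -0.0266]), array([ 0.5514, -0.0207]), array([ 0.5514, -0.0173])]
red [array([247.8, 195.5]), array([67.6, 23.6]), np.float64(86.8)] [ 0.5458 -0.1472  0.122 ] [array([ 0.5791, -0.1386]), array([ 0.5777, -0.1603]), array([ 0.5101, -0.1564]), array([ 0.5115, -0.1331])]
band [array([ 70.9, 198.5]), array([26.3,  7.9]), np.float64(80.5)] [0.5433 0.0752 0.044 ] [array([0.5597, 0.0779]), array([0.5601, 0.0679]), array([0.5265, 0.0725]), array([0.526 , 0.0828])]
ear [ 0.50110415 -0.14492432  0.122     ] hub [ 0.59166764 -0.15201714  0.115     ] ptr [0.53697069 0.0188417  0.051     ] band [0.54642408 0.07355535 0.044     ]
[ 0.63027703 -0.11995384  0.075     ] [ 0.54662934 -0.18381813  0.075     ] [ 0.58845318 -0.15188599  0.075     ]
[ 0.55558716 -0.10919     0.075     ] [ 0.62179603 -0.19055763  0.075     ] [ 0.5886916  -0.14987382  0.075     ]
```

Call:
apply_moves --pt "0.1 -0.2 3.8 0 0 -4 1" --pt "0.1 -0.2 7.6 0 0 -4 1" --pt "0.1 -0.2 11.5 0 0 -4 1" --pt "0.1 -0.2 11.5 0 0 -4 0.4" --pt "0.1 -0.2 11.5 0 0 -4 0.2" --newtons 18

```text
time: 1.92
position: [0.5507, -0.1473, 0.1246]
tool_rot: [1.0, -0.026, -0.003, -0.001]
ft_force: [-0.6, -0.0, 0.7]
grip_width: 0.08
```

Call:
apply_moves --pt "0 0 0 0 0 0 0.1" --pt "0 0 0 0 0 0 0.1" --pt "0 0 0 0 0 0 0.1" --pt "0 0 0 0 0 0 0.1" --pt "0 0 0 0 0 0 0.1" --newtons 18

```text
time: 2.33
position: [0.553, -0.1484, 0.1283]
tool_rot: [1.0, -0.026, 0.001, 0.001]
ft_force: [-0.4, -0.0, -1.2]
grip_width: 0.0487
```

Call:
apply_moves --pt "0 0 0 0 0 0 0.1" --pt "0 0 0 0 0 0 0.1" --pt "0 0 0 0 0 0 0.1" --pt "0 0 0 0 0 0 0.1" --pt "0 0 0 0 0 0 0.1" --newtons 18

```text
time: 2.75
position: [0.5523, -0.1476, 0.1266]
tool_rot: [1.0, -0.026, 0.0, -0.001]
ft_force: [1.2, 1.9, 1.3]
grip_width: 0.0213
```

```bash
python3 - <<'E'
from h import *
print(robot.get_obs()['grip_width'])
a=robot.camera('scene')[180:280,180:300,::-1];b=robot.camera('side')[160:260,240:360,::-1]
cv2.imwrite('pics/c.png',cv2.resize(np.hstack([a,b]),None,fx=3.3,fy=3.3,interpolation=2))
E
```

```text
0.021271246541721
```

View pics/c.png

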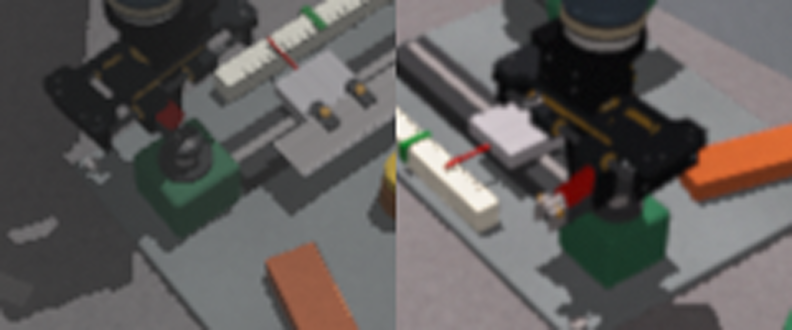

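Call:
apply_moves --pt "-0.06 0 -0.78 0 0 0 0.1" --pt "-0.24 0 -1.55 0 0 0 0.1" --pt "-0.55 0 -2.27 0 0 0 0.1" --pt "-0.95 0 -2.94 0 0 0 0.1" --pt "-1.46 0 -3.54 0 0 0 0.1"

```text
time: 3.27
position: [0.5362, -0.1466, 0.1619]
tool_rot: [1.0, -0.026, -0.001, -0.001]
ft_force: [0.1, 3.5, -10.3]
grip_width: 0.0215
```

Call:
apply_moves --pt "-0.6 0 -0.51 0 0 0 0.1" --pt "-1.27 0 -0.92 0 0 0 0.1" --pt "-1.99 0 -1.22 0 0 0 0.1" --pt "-2.76 0 -1.4 0 0 0 0.1" --pt "-3.54 0 -1.46 0 0 0 0.1"

```text
time: 3.68
position: [0.5048, -0.1465, 0.1784]
tool_rot: [1.0, -0.027, 0.004, 0.001]
ft_force: [5.8, 2.0, -4.6]
grip_width: 0.0216
```

Call:
apply_moves --pt "-0.1 0 0 0 0 0 0.1" --pt "-0.2 0 0 0 0 0 0.1" --pt "-0.2 0 0 0 0 0 0.1" --pt "-0.2 0 0 0 0 0 0.1"

```text
time: 4.02
position: [0.503, -0.1466, 0.1786]
tool_rot: [1.0, -0.026, 0.004, 0.001]
ft_force: [4.1, 3.3, -3.0]
grip_width: 0.0216
```

```bash
python3 - <<'E'
from h import *
o=robot.get_obs();print(o['position'],o['ft_force'],o['grip_width'])
a=robot.camera('scene')[160:260,180:300,::-1];b=robot.camera('side')[150:250,230:350,::-1]
cv2.imwrite('pics/d.png',cv2.resize(np.hstack([a,b]),None,fx=3.3,fy=3.3,interpolation=2))
E
```

```text
[ 0.50303815 -0.14656093  0.17858399] [ 4.13074488  3.30067781 -2.98477547] 0.021575291369388797
```

View pics/d.png

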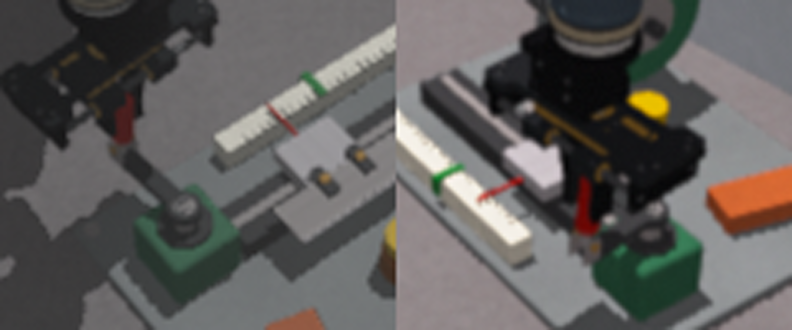

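```bash
python3 - <<'E'
import numpy as np
r=8.65
for s in ([0,10,25,45,65,85],)+tuple([85+100*k+20*j for j in range(6)] for k in range(4)):
    t=np.radians(s);print(s,[[round(-r*(np.cos(a)-np.cos(t[0])),1),round(-r*(np.sin(a)-np.sin(t[0])),1)] for a in t[1:]])
E
```

```text
[0, 10, 25, 45, 65, 85] [[np.float64(0.1), np.float64(-1.5)], [np.float64(0.8), np.float64(-3.7)], [np.float64(2.5), np.float64(-6.1)], [np.float64(5.0), np.float64(-7.8)], [np.float64(7.9), np.float64(-8.6)]]
[85, 105, 125, 145, 165, 185] [[np.float64(3.0), np.float64(0.3)], [np.float64(5.7), np.float64(1.5)], [np.float64(7.8), np.float64(3.7)], [np.float64(9.1), np.float64(6.4)], [np.float64(9.4), np.float64(9.4)]]
[185, 205, 225, 245, 265, 285] [[np.float64(-0.8), np.float64(2.9)], [np.float64(-2.5), np.float64(5.4)], [np.float64(-5.0), np.float64(7.1)], [np.float64(-7.9), np.float64(7.9)], [np.float64(-10.9), np.float64(7.6)]]
[285, 305, 325, 345, 365, 385] [[np.float64(-2.7), np.float64(-1.3)], [np.float64(-4.8), np.float64(-3.4)], [np.float64(-6.1), np.float64(-6.1)], [np.float64(-6.4), np.float64(-9.1)], [np.float64(-5.6), np.float64(-12.0)]]
[385, 405, 425, 445, 465, 485] [[np.float64(1.7), np.float64(-2.5)], [np.float64(4.2), np.float64(-4.2)], [np.float64(7.1), np.float64(-5.0)], [np.float64(10.1), np.float64(-4.7)], [np.float64(12.8), np.float64(-3.4)]]
```

Call:
apply_moves --pt "0.1 -1.5 0 0 0 0 0.1" --pt "0.8 -3.7 0 0 0 0 0.1" --pt "2.5 -6.1 0 0 0 0 0.1" --pt "5.0 -7.8 0 0 0 0 0.1" --pt "7.9 -8.6 0 0 0 0 0.1" --newtons 30

```text
time: 4.53
position: [0.5828, -0.0639, 0.1788]
tool_rot: [1.0, -0.025, -0.001, 0.002]
ft_force: [-4.2, -9.3, -0.5]
grip_width: 0.021
```

```bash
python3 - <<'E'
from h import *
o=robot.get_obs();print(o['position'],o['ft_force'],o['grip_width'])
a=robot.camera('scene')[160:260,180:300,::-1];b=robot.camera('side')[150:250,230:350,::-1]
cv2.imwrite('pics/e.png',cv2.resize(np.hstack([a,b]),None,fx=3.3,fy=3.3,interpolation=2))
E
```

```text
[ 0.58278406 -0.06389125  0.17877423] [-4.22472024 -9.26616454 -0.4999824 ] 0.02103184372082778
```

View pics/e.png

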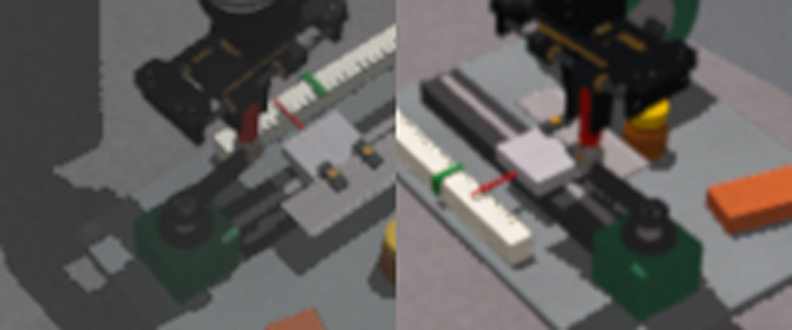

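Call:
apply_moves --pt "3.0 0.4 0 0 0 0 0.1" --pt "5.6 1.6 0 0 0 0 0.1" --pt "7.7 3.7 0 0 0 0 0.1" --pt "9.0 6.4 0 0 0 0 0.1" --pt "9.2 9.4 0 0 0 0 0.1"

```text
time: 5.05
position: [0.6698, -0.1626, 0.1785]
tool_rot: [1.0, -0.025, -0.001, -0.0]
ft_force: [-6.6, 3.7, 6.7]
grip_width: 0.0212
```

Call:
apply_moves --pt "-0.8 2.9 0 0 0 0 0.1" --pt "-2.5 5.3 0 0 0 0 0.1" --pt "-4.9 7.0 0 0 0 0 0.1" --pt "-7.7 7.7 0 0 0 0 0.1" --pt "-10.7 7.5 0 0 0 0 0.1"

```text
time: 5.47
position: [0.5603, -0.2328, 0.1788]
tool_rot: [1.0, -0.028, 0.004, -0.0]
ft_force: [6.0, 8.0, 0.2]
grip_width: 0.0212
```

Call:
apply_moves --pt "-2.7 -1.3 0 0 0 0 0.1" --pt "-4.8 -3.4 0 0 0 0 0.1" --pt "-6.0 -6.0 0 0 0 0 0.1" --pt "-6.3 -8.9 0 0 0 0 0.1" --pt "-5.5 -11.8 0 0 0 0 0.1"

```text
time: 5.88
position: [0.5071, -0.1123, 0.1787]
tool_rot: [1.0, -0.027, -0.002, 0.002]
ft_force: [-2.1, -3.1, 4.6]
grip_width: 0.0212
```

```bash
python3 - <<'E'
from h import *
o=robot.get_obs();print(o['time'],o['position'],o['ft_force'],o['grip_width'])
a=robot.camera('scene')[160:260,180:300,::-1];b=robot.camera('side')[150:250,230:350,::-1]
cv2.imwrite('pics/f.png',cv2.resize(np.hstack([a,b]),None,fx=3.3,fy=3.3,interpolation=2))
E
```

```text
5.8833 [ 0.50708524 -0.11228732  0.17870333] [-2.11441886 -3.1089794   4.5860501 ] 0.02122455195996445
```

View pics/f.png

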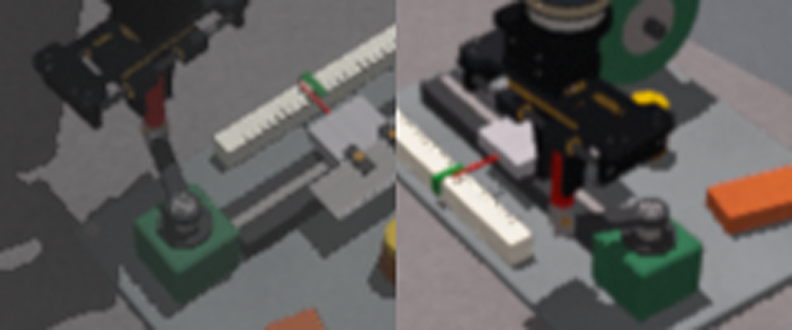

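```bash
cat >m.py <<'E'
from h import *
import sys
def meas(n):
    p=robot.camera_params(n);im=np.ascontiguousarray(robot.camera(n)[:,:,::-1]);cv2.imwrite(f'pics/m_{n}.png',im);hsv=cv2.cvtColor(im,cv2.COLOR_BGR2HSV)
    red=cv2.inRange(hsv,(0,120,50),(7,255,255))|cv2.inRange(hsv,(173,120,50),(180,255,255))
    gr=cv2.inRange(hsv,(45,100,50),(85,255,255))
    J=np.array([.137,.9906])
    for nm,m,z in (('red',red,.053),('green',gr,.044)):
        for k in cv2.findContours(m,0,1)[0]:
            P=np.array([onz(p,q,z)[:2] for q in k[:,0,:].astype(float)])
            c=P.mean(0)
            if len(k)>3 and .48<c[0]<.62 and -.02<c[1]<.12: print(n,nm,c.round(4),'along',np.round((P@J).min(),4),np.round((P@J).max(),4),'mid',np.round((P@J).mean(),4),'n',len(k), 'xr',P[:,0].min().round(4),P[:,0].max().round(4))
for n in sys.argv[1:]: meas(n)
E
python3 m.py wrist scene side
```

```text
wrist red [0.5644 0.0559] along 0.1299 0.1355 mid 0.1327 n 121 xr 0.5377 0.5899
wrist green [0.5421 0.0743] along 0.1361 0.1546 mid 0.1478 n 96 xr 0.5273 0.5611
scene red [0.5678 0.0563] along 0.1331 0.136 mid 0.1335 n 11 xr 0.5556 0.5818
scene green [0.5425 0.0743] along 0.1458 0.1515 mid 0.1479 n 14 xr 0.5286 0.5583
side red [0.5693 0.0559] along 0.1285 0.139 mid 0.1334 n 19 xr 0.5506 0.5863
side green [0.535  0.0753] along 0.1348 0.1535 mid 0.1479 n 21 xr 0.5158 0.5567
```

Call:
apply_moves --pt "1.7 -2.4 0 0 0 0 0.1" --pt "4.1 -4.1 0 0 0 0 0.1" --pt "7.0 -4.9 0 0 0 0 0.1" --pt "9.9 -4.6 0 0 0 0 0.1" --pt "11.9 -3.8 0 0 0 0 0.1"

```text
time: 6.55
position: [0.6327, -0.0801, 0.1786]
tool_rot: [1.0, -0.025, 0.0, 0.001]
ft_force: [-5.0, -1.9, 7.2]
grip_width: 0.0215
```

```bash
python3 m.py wrist scene side; python3 - <<'E'
from h import *
o=robot.get_obs();print(o['time'],o['position'],o['ft_force'])
w=cv2.imread('pics/m_wrist.png');a=cv2.imread('pics/m_scene.png')[155:245,195:315];b=cv2.imread('pics/m_side.png')[155:245,230:350]
o=np.vstack([cv2.resize(w,(480,360)),np.hstack([cv2.resize(a,(320,240),interpolation=2),cv2.resize(b,(320,240),interpolation=2)])[:, :480]])
cv2.imwrite('pics/g.png',o)
E
```

```text
wrist red [0.585  0.0644] along 0.1417 0.1458 mid 0.1439 n 14 xr 0.5815 0.5871
side red [0.5645 0.0676] along 0.139 0.1495 mid 0.1443 n 25 xr 0.5387 0.5889
side green [0.5256 0.0747] along 0.1348 0.1535 mid 0.146 n 12 xr 0.5158 0.5377
6.7 [ 0.63504368 -0.08234339  0.17862043] [ 3.97121576 -1.16262986  4.38620591]
```

View pics/g.png

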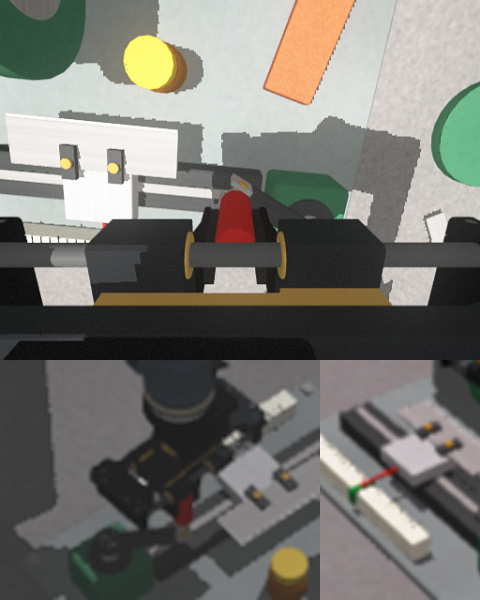

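Call:
apply_moves --pt "0.8 0.6 0 0 0 0 0.1" --pt "1.7 1.4 0 0 0 0 0.1" --pt "2.5 2.3 0 0 0 0 0.1" --pt "3.1 3.1 0 0 0 0 0.1" --pt "3.1 3.1 0 0 0 0 0.1"

```text
time: 7.12
position: [0.6604, -0.1137, 0.1786]
tool_rot: [1.0, -0.027, 0.0, 0.001]
ft_force: [-1.6, -2.5, 8.2]
grip_width: 0.0212
```

Call:
apply_moves --pt "0 0 0 0 0 0 0.1" --pt "0 0 0 0 0 0 0.1" --pt "0 0 0 0 0 0 0.1"

```text
time: 7.37
position: [0.6603, -0.1136, 0.1786]
tool_rot: [1.0, -0.026, 0.001, 0.001]
ft_force: [-0.7, -1.3, 6.6]
grip_width: 0.0214
```

```bash
python3 m.py wrist scene side
```

```text
wrist red [0.5516 0.072 ] along 0.1444 0.1491 mid 0.1469 n 39 xr 0.5406 0.562
wrist green [0.5396 0.074 ] along 0.1412 0.1539 mid 0.1472 n 56 xr 0.5268 0.5556
side red [0.5667 0.0707] along 0.1432 0.1534 mid 0.1477 n 25 xr 0.5422 0.5902
side green [0.5251 0.0732] along 0.1306 0.1535 mid 0.1445 n 15 xr 0.5125 0.5401
```

Pointer reads 0.147 against a band at about 0.148. Now I'll release and back off upward.

Call:
apply_moves --pt "0 0 0 0 0 0 0.6" --pt "0 0 0 0 0 0 0.6" --pt "0 0 0 0 0 0 0.6" --pt "0 0 0 0 0 0 0.6" --pt "0 0 0 0 0 0 0.6"

```text
time: 7.93
position: [0.6605, -0.1116, 0.176]
tool_rot: [1.0, -0.026, -0.001, -0.0]
ft_force: [0.1, 0.1, 0.1]
grip_width: 0.0462
```

Call:
apply_moves --pt "0 0 -1 0 0 0 0.6" --pt "0 0 -3 0 0 0 0.6" --pt "0 0 -6 0 0 0 0.6" --pt "0 0 -9 0 0 0 0.6" --pt "0 0 -12 0 0 0 0.6"

```text
time: 8.35
position: [0.661, -0.1115, 0.2981]
tool_rot: [1.0, -0.026, -0.0, -0.0]
ft_force: [0.9, -0.0, 0.3]
grip_width: 0.0519
```

```bash
python3 m.py wrist scene side; python3 - <<'E'
from h import *
o=robot.get_obs();print(o['time'],o['position'],o['ft_force'],o['grip_width'])
w=cv2.imread('pics/m_wrist.png');a=cv2.imread('pics/m_scene.png')[155:245,195:315];b=cv2.imread('pics/m_side.png')[155:245,230:350]
o=np.vstack([cv2.resize(w,(440,330)),np.hstack([cv2.resize(x,(340,255),interpolation=2) for x in (a,b)])[:,:440]]) if 0 else np.vstack([np.hstack([cv2.resize(x,(400,300),interpolation=2) for x in (a,b)]),np.hstack([cv2.resize(w,(400,300)),cv2.resize(w[120:300,80:320],(400,300),interpolation=2)])])
cv2.imwrite('pics/h.png',o)
E
```

```text
wrist red [0.5771 0.0685] along 0.1451 0.1487 mid 0.1469 n 30 xr 0.5668 0.5873
scene red [0.5756 0.0682] along 0.1463 0.1465 mid 0.1464 n 6 xr 0.5677 0.5835
scene red [0.5547 0.0687] along 0.1439 0.1441 mid 0.144 n 4 xr 0.5494 0.56
side red [0.5666 0.0706] along 0.1432 0.1534 mid 0.1475 n 25 xr 0.5422 0.5902
side green [0.5251 0.0732] along 0.1306 0.1535 mid 0.1445 n 15 xr 0.5125 0.5401
8.5 [ 0.66300002 -0.1121569   0.30085058] [ 0.58945094 -0.13669101 -0.75473   ] 0.05228249832368737
```

View pics/h.png

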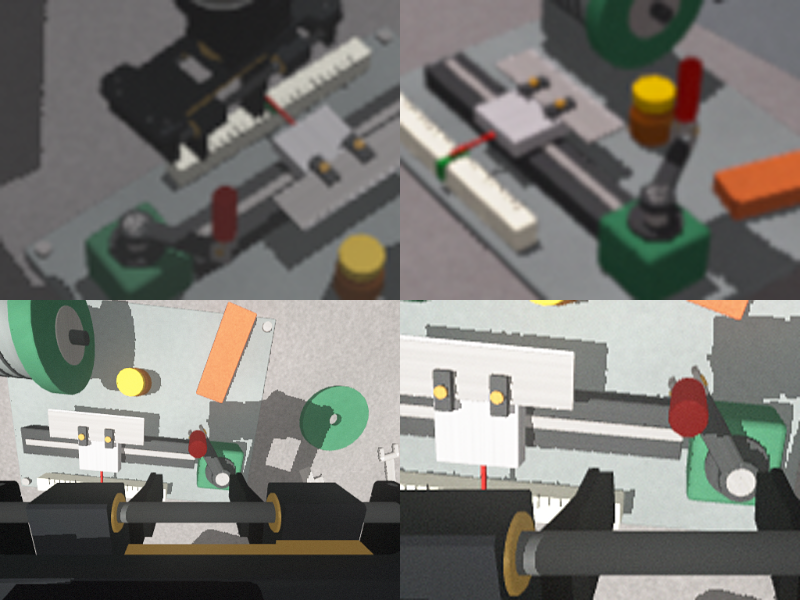

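Call:
apply_moves --pt "-3 -3 0 0 0 0 0.6" --pt "-6 -6 0 0 0 0 0.6" --pt "-9 -9 0 0 0 0 0.6" --pt "-12 -12 0 0 0 0 0.6" --pt "-14 -14 0 0 0 0 0.6"

```text
time: 8.92
position: [0.5249, 0.0377, 0.2951]
tool_rot: [1.0, -0.026, -0.003, -0.001]
ft_force: [0.4, 0.0, 1.1]
grip_width: 0.0523
```

Call:
apply_moves --pt "-2 -2 0 0 0 0 0.6" --pt "-4 -4 0 0 0 0 0.6" --pt "-4 -4 0 0 0 0 0.6" --pt "-4 -4 0 0 0 0 0.6"

```text
time: 9.25
position: [0.4892, 0.0785, 0.2959]
tool_rot: [1.0, -0.025, -0.001, 0.0]
ft_force: [1.2, -0.7, -0.1]
grip_width: 0.0518
```

```bash
python3 m.py wrist scene side; python3 - <<'E'
from h import *
o=robot.get_obs();print(o['time'],o['position'])
p=robot.camera_params('wrist');c=pix(p,(.545,.073,.044)).astype(int);print(c)
w=cv2.imread('pics/m_wrist.png');x,y=max(c[0]-40,0),max(c[1]-40,0)
print(x,y)
cv2.imwrite('pics/i.png',cv2.resize(w[y:y+60,x:x+80],(640,480),interpolation=2))
E
```

```text
wrist red [0.5662 0.0718] along 0.1468 0.1507 mid 0.1487 n 89 xr 0.5393 0.5931
wrist green [0.5526 0.0702] along 0.145 0.1454 mid 0.1452 n 8 xr 0.5501 0.5552
wrist green [0.5423 0.0774] along 0.1446 0.154 mid 0.151 n 61 xr 0.528 0.5606
scene red [0.5756 0.0682] along 0.1463 0.1465 mid 0.1464 n 6 xr 0.5677 0.5835
scene red [0.552  0.0691] along 0.1439 0.1441 mid 0.144 n 6 xr 0.544 0.56
side red [0.5666 0.0706] along 0.1432 0.1534 mid 0.1475 n 25 xr 0.5422 0.5902
side green [0.5267 0.0748] along 0.1348 0.1535 mid 0.1463 n 13 xr 0.5158 0.5401
9.4 [0.49163589 0.0768107  0.29621183]
[250 123]
210 83
```

View pics/i.png

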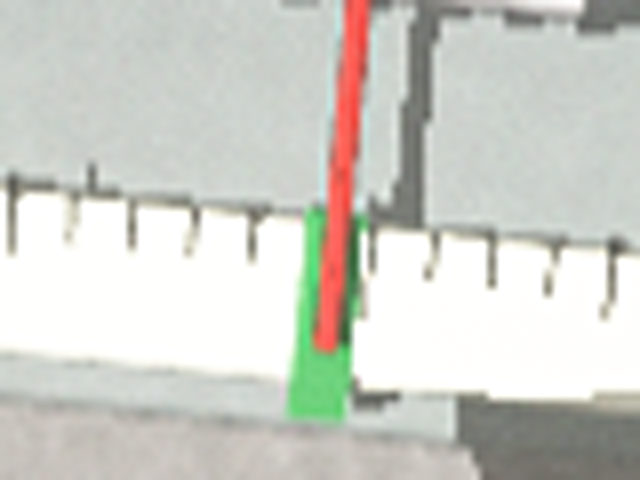

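The pointer tip, at (326,345) in the crop, lies inside the green band (columns 297–352), about 1 mm from its middle. The earlier picture shows the handle upright and free.

```bash
python3 -c "
from rig import robot
o=robot.get_obs();print(o['time'],o['ft_force'],abs(o['joint_velocities']).max());print(robot.hand_in())"
```

```text
9.4 [-0.79204424 -0.25687014  0.01413395] 0.010643100227195147
the job is handed in; nothing more can be done
None
```

I unfolded the handle upright and cranked it clockwise about 510° (about 56 mm of carriage travel). I then let go, backed the gripper away and handed in at 9.4 s; no verdict was given.

- **Pointer:** the close wrist view just before hand-in shows it inside the green band, about 1 mm from the middle. The camera estimates along the travel disagreed by 2–4 mm, because the gripper or the pointer hid part of the band. I went by the close view taken from almost straight above.
- **Handle and release:** after release the handle stood upright in both outside views. Forces were under 1 N and the arm was still.
- **Loose things:** none looked shifted in the pictures, but I did not measure their positions. The cup, brush, knife and wrench were not checked closely at the end.

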